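Line up the next hole and show the slot gauge to the inspection camera

TASK

Slide the carriage with the bow handle along its guide until the pencilled cross on the wooden work is right under the tip of the drill bit. Then, without shifting the work again, draw the flat steel gauge out of its slot and hold it up to the inspection camera: upright, flat face square to the lens, the small hole in its blade straight in front of the middle of the lens and about 80 mm away. Finish while still holding it there, still and in the air; do not bump the camera, and leave the loose bracket, bolt and wing nut alone.

Things in the scene. Friction and masses are not known exactly. Their poses are not given: they have to be found in the camera images.
- handle (a point): middle of the top bar of the carriage's dark steel bow handle: round bar 12 mm thick, 52 mm long along y, 85 mm above the bench, open below; pinch it from above across x. z up. The carriage (aluminium plate 250 x 90 mm with the wooden work on it) slides only along this y: from its start up to 120 mm towards +y, about 4 N friction, stays where left
- mark (a point): centre of the pencilled cross (30 mm arms, dark dot in the middle) on top of the wooden work, 49 mm above the bench; same axes as the handle's. It lies 183 mm from the handle's middle along +y and moves with it
- bit_tip (a point): point of the grey bench drill's 8 mm bit, 58 mm above the bench. The drill is fixed; its tip lies on the line along which the cross moves, 40 to 100 mm ahead of it (carriage's +y) at the start. Straight above the bit: chuck 30 mm wide from 95 mm above the bench, head 60 mm wide from 145 to 272 mm; arm and column on the +x side, column 140 mm from the bit, top 284 mm
- gauge_mid (a point): centre of the flat steel gauge, 82 mm high, 150 g. Blade below: 10 (x) x 24 (y) x 50 mm high; darker grip above: 14 (x) x 32 (y) mm, from 9 to 41 mm above this centre. x square to its flat faces, z up along it. At the start upright in the work, 18 mm deep in a slot with 1 mm play a side, 73 mm along +y from the handle, 110 mm short of the cross, top 113 mm above the bench
- gauge_hole (a point): the small dark hole in the middle of the gauge's blade (7 mm wide, seen on both flat faces), 22 mm above the blade's lower end, 19 mm below the gauge's centre; same axes as the gauge
- lens (a point): middle of the front glass of the inspection camera (grey housing 70 x 52 x 44 mm, black round lens 36 mm wide, stand with round foot 96 mm wide). It looks level along this frame's -x; +x points back into the camera, y across, z up. 130 to 190 mm above the bench, fixed during the work. The housing begins 24 mm behind this point and rises 22 mm above it
- clamp_bracket_mid (a point): centre of a loose chromed bow-shaped clamp bracket, 40 x 96 x 62 mm, a bystander
- hex_bolt_mid (a point): centre of a loose hex bolt lying down, 15 x 56 x 17 mm, a bystander
- wing_nut_mid (a point): centre of a loose wing nut, 17 x 40 x 20 mm, a bystander
There are look-alikes about, which are no part of the job. Of the things that look like the part that bears gauge_mid, the smallest one is meant. What is shaped like the part that bears lens but pink is not meant.

How it is judged:
By the outcome, as a careful person would: the job done as asked, in the order asked, and still so for the second after the job is handed in, while the arm keeps its last pose, push and grip.
It also fails if it takes over 59 s, if anything falls off the work surface, if the arm or the gripper's body presses on something with over 40 N, if the wrist force passes 120 N, or if a joint passes its speed limit or range.

ROBOT

A 7-joint arm with a two-finger parallel gripper is mounted at the origin on a cart in front of the work surface, level with it; the furniture and walls round the work are solid. World frame = base frame: x ahead of the robot, y to its left, z up, the work surface at z = 0. Lengths are in m, angles in degrees, forces in N, time in s.
With the tool pointing down it reaches from about 0.4 to 0.75 m from the base axis. Payload 19.5 kg.
Tool frame: the origin (TCP) lies midway between the tips of the shut fingers; the grasp point (between the pads) lies grasp_offset behind it (grasp_offset is the distance from the TCP to the grasp point, in m); z points along the fingers, x is the direction in which the jaws open and shut, and the axes are right-handed (so a half turn about z gives the same grasp; the last joint's range is limited). The gripper opens to 85 mm and grips with 20 to 120 N. Pads are 22 mm wide; open, the fingers measure 114 mm over their backs; the gripper's body (76 mm by 85 mm) begins 54 mm behind the grasp point. The pads swing forward as they close: fully open they stand 13 mm farther back than shut.
Start: joints at [65.907, 40.479, -1.581, 85.061, 1.261, 54.483, -4.326], TCP at [0.213, -0.534, 0.231] pointing down, gripper open.
Joint ranges: [-155.06, 155.06], [-18.47, 123.98], [-90, 86.84], [0, 140.48], [-83.41, 263.41], [0, 116], [-161.91, 161.91]. Speed limits (degrees/s): [108.29, 108.29, 147.25, 147.25, 172.46, 172.46, 172.46].

INTERFACE

Orientations are given as [roll, pitch, yaw] about the fixed x, y, z axes, in that order (R = Rz(yaw) Ry(pitch) Rx(roll)).
In Python, from rig import state, snapshot, job_done, grasp_offset gives the robot as it stands.
- The arm moves only by the tool send_rows, never from a script. Its argument "targets" is a list of rows, each an object of numbers: "hand": the closure, from 0 (fully open) to 1 (shut); "x", "y", "z": the shift along the tool's x, y, z in cm; "twist": the turn about the tool's z in rad. A call has exactly 5 rows; each row is the pose to reach, as a shift and turn from the pose commanded when the call began, along the tool's axes at that moment; what a row does not reach only later rows make up. A row lasts 1/8 s, in which the tool goes at most 62.5 mm and 10.7 degrees, less where a joint would pass 70% of its speed; a pose out of reach is approached as far as the arm can. A call with a gripper value outside its range is refused whole. The fingers move at their own pace and stop on an object; "force" is the grip in N (left out, the last holds). Time passes only in rows, so rows that repeat a pose let the fingers close, or fill a call up. It gives the time, the measured TCP pose, the force and the opening at its end, in the units of the state.
- state(): the state, without advancing time (a new reading comes with each control period).
- snapshot(name): name is "scene" or "top"; returns a dict with "img" (384x512x3 uint8, blue, green, red), "depth" (384x512 float32, m along the optical axis (not along the pixel's ray), 0 where there is no reading), "mtx" (3x3 intrinsics, pixels), "position" and "attitude" of the camera in the world. Camera axes: x right, y up, looking along -z (the intrinsics and any distortion apply to the point x, -y, -z); pixel columns grow to the right and rows downward; lengths in m; the calibration is good to about 2 mm. A picture is of the moment at which its call begins.
- job_done(): hands the job in, once; it reports no verdict.
The state is a dict: "time_s": time; "joint_pos": joint angles; "joint_vel": joint speeds; "joint_torque": joint torques, N m; "ee_pos": TCP position; "tcp_rot": TCP orientation; "wrist_force": force on the tool from outside, world axes, zero at the start; "moment": the same for the moment, N m; "grip_width": finger opening in m.
Only numpy, scipy, OpenCV 4.12 (cv2) and the standard library are available. Lean on these libraries where they do the work, as an engineer would, in place of code of your own. Each camera call takes 0.05 s, during which the arm holds its last target. There are 200 camera calls.

## Working session

There is one attempt and no reset: what is moved stays moved. The work goes in short steps, Python scripts to look and compute and a tool call to move; the robot and the scene stay as the last step left them, time stands still between calls to the robot, and variables do not carry over. Pictures are saved under pics/ and viewed, about 8 in all and at most 12, crops included, and the job is handed in when it is done.

Besides the shell and the picture viewer there is one more tool, called after "Call:" by a JSON object that holds its "api" and its "payload". send_rows: Moves the arm, as the interface text tells. Its arguments: {"type":"object","properties":{"targets":{"type":"array","items":{"type":"object","properties":{"hand":{"type":"number"},"x":{"type":"number"},"y":{"type":"number"},"z":{"type":"number"},"twist":{"type":"number"}}}},"force":{"type":"number"}},"required":["targets"]}

```bash
mkdir -p pics; cat > h.py <<'E'
import numpy as np, cv2, pickle
from rig import state, snapshot, grasp_offset
from scipy.spatial.transform import Rotation as R
def snap(n,tag):
    s=snapshot(n); pickle.dump(s,open(f'pics/{tag}.pkl','wb')); cv2.imwrite(f'pics/{tag}.png',s['img']); return s
def load(tag): return pickle.load(open(f'pics/{tag}.pkl','rb'))
def rot(s):
    a=np.array(s['attitude'],float)
    return a if a.shape==(3,3) else R.from_euler('xyz',a,degrees=True).as_matrix()
def ray(s,u,v):
    K=np.array(s['mtx']); d=np.linalg.inv(K)@[u,v,1]; return rot(s)@[d[0],-d[1],-d[2]]
def at_z(s,u,v,z):
    d=ray(s,u,v); p=np.array(s['position']); return p+d*(z-p[2])/d[2]
def at_d(s,u,v,r=1):
    dd=s['depth'][int(v)-r:int(v)+r+1,int(u)-r:int(u)+r+1]; dd=dd[dd>0]
    return np.array(s['position'])+ray(s,u,v)*np.median(dd)
def proj(s,P):
    c=rot(s).T@(np.array(P)-s['position']); q=np.array(s['mtx'])@[c[0],-c[1],-c[2]]; return q[:2]/q[2]
def crop(tag,u0,v0,u1,v1,k,out):
    cv2.imwrite(f'pics/{out}.png',cv2.resize(load(tag)['img'][v0:v1,u0:u1],None,fx=k,fy=k,interpolation=cv2.INTER_CUBIC))
E
python3 - <<'E'
from h import *
for n in('scene','top'):
    s=snap(n,n+'0'); print(n,s['position'],s['attitude'],s['mtx'],[k for k in s])
print(state(),grasp_offset if not callable(grasp_offset) else grasp_offset())
E
```

```text
scene [-0.00859975  0.55558946  0.79967434] [  49.3759045     0.64615507 -139.11254244] [[426.08867354   0.         263.3084065 ]
 [  0.         426.08867354 192.95711148]
 [  0.           0.           1.        ]] ['img', 'depth', 'mtx', 'position', 'attitude']
top [ 0.37537431 -0.05204551  0.96933924] [ 10.5940866   -0.86480776 -89.32161976] [[358.10669247   0.         257.42513931]
 [  0.         358.10669247 193.99451261]
 [  0.           0.           1.        ]] ['img', 'depth', 'mtx', 'position', 'attitude']
{'time_s': 0.1, 'joint_pos': array([65.90819368, 40.50913856, -1.58420239, 85.08116061,  1.25983275,
       54.48205543, -4.324803  ]), 'joint_vel': array([ 0.02861963, -0.09464544, -0.03294819,  0.0270233 ,  0.11049633,
       -0.05723471,  0.006677  ]), 'joint_torque': array([ 3.87677734e-03, -8.84285903e+01,  1.23723574e+00, -2.36451495e+01,
        1.71487191e-02,  5.15533626e-03,  6.00252656e-05]), 'ee_pos': array([ 0.21256083, -0.53401911,  0.23088845]), 'tcp_rot': array([-1.79999871e+02,  5.50944504e-02, -6.82954206e+01]), 'wrist_force': array([ 0.24007742, -0.15655796,  0.36827191]), 'moment': array([0.02332567, 0.00763844, 0.0016674 ]), 'grip_width': 0.08561548341817204} 0.0187
```

View pics/scene0.png

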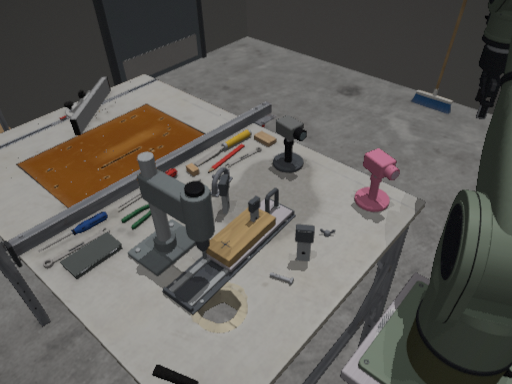

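View pics/top0.png

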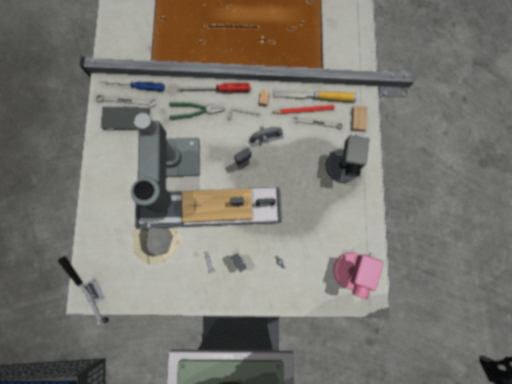

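The scene view shows the drill (bit near 200,240), the carriage with gauge (254,207) and handle (272,200), the grey camera (292,130) and the pink one (378,165). Gauge candidates are (254,207) in the slot, (305,240) and probably (222,190). I'll enlarge these.

```bash
python3 - <<'E'
from h import *
crop('scene0',170,110,330,270,4.5,'c1')
crop('top0',120,120,380,280,3,'c2')
E
```

```text
(no output)
```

View pics/c1.png

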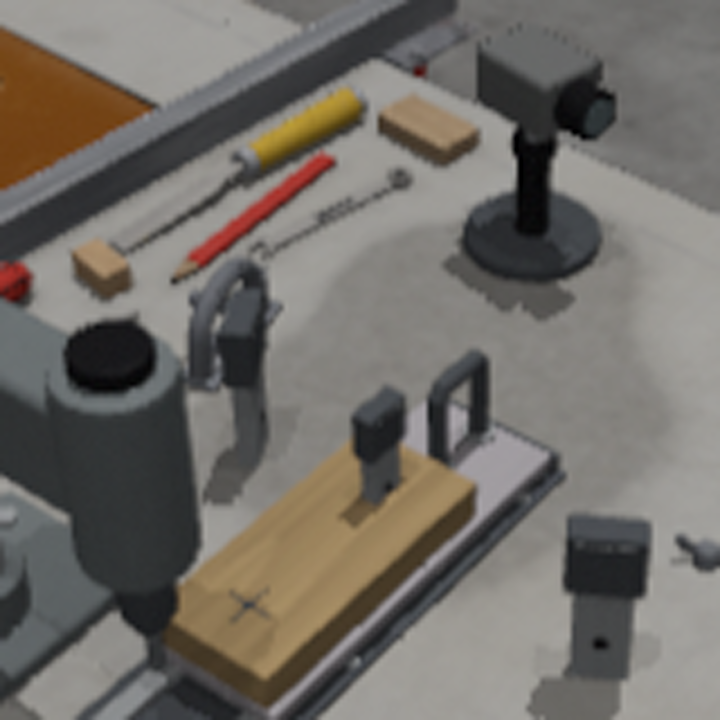

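View pics/c2.png

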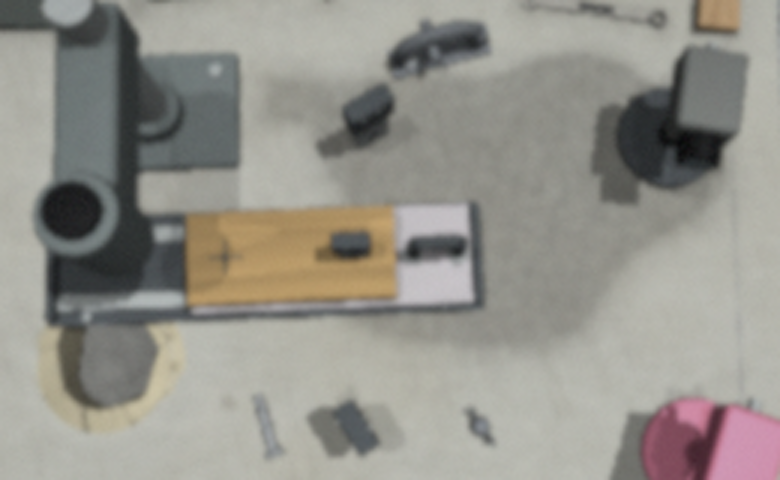

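The crops show three gauges: one in the slot (scene 254,205), one standing at (305,240) and one by the bracket (224,190). The slot gauge looks the smallest and fits the description. The cross is at scene (225.1,244.4) and the bit tip near (204.5,258). Next I'll measure these, the camera, and the bit in a closer crop.

```bash
python3 - <<'E'
from h import *
s=load('scene0');t=load('top0')
np.set_printoptions(precision=4,suppress=True)
print('cross scene',at_z(s,225.1,244.4,.049),'top',at_z(t,195.3,205.7,.049), at_d(s,225,244))
print('handle top-view',at_z(t,265.7,201,.091),at_d(t,265,201),'scene',at_z(s,272.4,192,.091))
print('gauge top top',at_z(t,236.7,200.5,.113),'scene',at_z(s,254.5,199,.113))
print('tip',at_z(s,204.5,258,.058))
# plate edges/wood edges from top
for p in[(187/3+120,211/3+120),(392/3+120,207/3+120),(188/3+120,303/3+120),(397/3+120,298/3+120)]: print('wood',at_z(t,*p,.049))
# housing from both depth maps
def cloud(s,u0,v0,u1,v1):
    P=[]
    for v in range(v0,v1):
        for u in range(u0,u1):
            z=s['depth'][v,u]
            if z>0:P.append(np.r_[np.array(s['position'])+ray(s,u,v)*z,u,v])
    return np.array(P)
for nm,im,b in(('t',t,(320,125,375,190)),('s',s,(270,110,315,150))):
    P=cloud(im,*b); H=P[P[:,2]>.12]; zt=np.percentile(H[:,2],95); print(nm,'n',len(H),'ztop',zt)
    T=H[H[:,2]>zt-.006]; r=cv2.minAreaRect((T[:,:2]*1000).astype(np.float32)); print(r,T.mean(0))
    print(cv2.boxPoints(r))
    np.save('pics/cl_'+nm,H)
print('lens glass',at_d(s,303.3,136.2),s['depth'][133:140,299:308])
crop('scene0',185,225,245,270,12,'c3')
E
```

```text
cross scene [0.5172 0.0999 0.049 ] top [0.5145 0.0968 0.049 ] [0.5155 0.1015 0.0529]
handle top-view [ 0.5224 -0.0842  0.091 ] [ 0.5226 -0.0825  0.0894] scene [ 0.5229 -0.0816  0.091 ]
gauge top top [ 0.5189 -0.0131  0.113 ] scene [ 0.5229 -0.0136  0.113 ]
tip [0.5173 0.1654 0.058 ]
wood [0.5545 0.1323 0.049 ]
wood [ 0.5607 -0.046   0.049 ]
wood [0.4743 0.1274 0.049 ]
wood [ 0.481  -0.0515  0.049 ]
t n 873 ztop 0.15431460106339462
((630.216552734375, -297.48114013671875), (51.652496337890625, 91.81926727294922), 80.34811401367188) [  0.6393  -0.2989   0.152  356.9579 149.8165]
[[ 580.6267 -315.2445]
 [ 671.1462 -330.6391]
 [ 679.8064 -279.7178]
 [ 589.2869 -264.3232]]
s n 557 ztop 0.15652598936005668
((628.1756591796875, -294.9769592285156), (52.49367904663086, 93.8636474609375), 83.12207794189453) [  0.6363  -0.2942   0.1546 289.6984 122.131 ]
[[ 578.4384 -315.4146]
 [ 671.6265 -326.6552]
 [ 677.9129 -274.5393]
 [ 584.7248 -263.2987]]
lens glass [ 0.5833 -0.2906  0.1305] [[1.2029 1.1984 1.2019 1.2041 1.2099 1.2113 1.2129 1.2158 3.0943]
 [1.2052 1.2037 1.1993 1.2073 1.2109 1.2121 1.2152 1.2232 3.0816]
 [1.2027 1.2051 1.2037 1.2058 1.2116 1.2145 1.2197 1.2184 3.0661]
 [1.2013 1.204  1.2117 1.2127 1.2158 1.2156 1.2219 1.2219 3.0592]
 [1.2066 1.2087 1.2138 1.2111 1.2183 1.2217 1.2224 3.0416 3.046 ]
 [1.2072 1.2143 1.2072 1.2156 1.2211 1.2253 3.0372 3.025  3.0602]
 [1.2097 1.2196 1.2147 1.2189 1.2228 3.0466 3.0331 3.0354 3.042 ]]
```

View pics/c3.png

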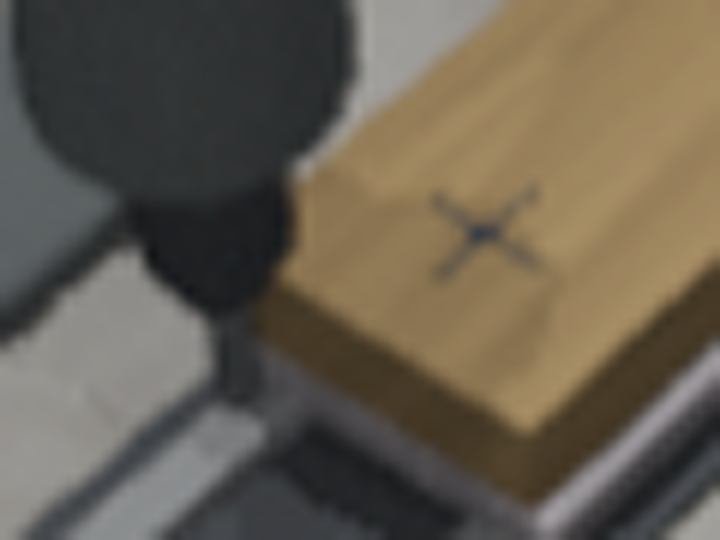

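```bash
cat >> h.py <<'E'
def go(P,yaw=None):
    "shift in tool axes (cm) and twist (rad) from the present pose to TCP P, yaw (deg)"
    st=state(); M=R.from_euler('xyz',st['tcp_rot'],degrees=True).as_matrix()
    d=M.T@(np.array(P)-st['ee_pos'])*100; y=st['tcp_rot'][2]
    tw=0 if yaw is None else -np.deg2rad((yaw-y+180)%360-180)
    print('t',round(st['time_s'],2),'shift cm',d.round(2),'twist',round(tw,4),'rpy',st['tcp_rot'],'F',st['wrist_force'].round(1),'w',st['grip_width'])
E
python3 - <<'E'
from h import *
np.set_printoptions(precision=4,suppress=True)
s=load('scene0');t=load('top0')
print('pink',at_d(t,370,270),at_d(s,378,160))
o=at_z(s,225.25,244.33,.049); e=np.array([-.039,.999,0]); print(o)
for d in(.06,.065,.07,.075): p=o+e*d; p[2]=.058; a=proj(s,p); b=proj(s,p+[0,0,.03]); print(d,(a-[185,225])*12,(b-[185,225])*12)
go([.5228,-.083,.20],2.2)
E
```

```text
pink [ 0.3586 -0.317   0.1526] [ 0.3501 -0.2927  0.1552]
[0.5171 0.0995 0.049 ]
0.06 [265.8761 384.3869] [250.2286 277.8343]
0.065 [247.3432 400.2856] [231.2656 293.7302]
0.07 [228.6974 416.2812] [212.1847 309.7248]
0.075 [209.9376 432.3745] [192.9849 325.8192]
t 0.1 shift cm [-30.43 -45.5    3.12] twist -1.2304 rpy [-179.9999    0.0551  -68.2954] F [ 0.2 -0.2  0.4] w 0.08561548341817204
```

Call:
{"api": "send_rows", "payload": {"targets": [{"x":-2.5,"y":-3.8,"z":-3,"twist":-0.1,"hand":0},{"x":-6.1,"y":-9.1,"z":-4,"twist":-0.25,"hand":0},{"x":-9.7,"y":-14.6,"z":-4,"twist":-0.4,"hand":0},{"x":-13.4,"y":-20,"z":-4,"twist":-0.55,"hand":0},{"x":-17,"y":-25.5,"z":-3,"twist":-0.7,"hand":0}]}}

```text
time_s: 0.72
ee_pos: [0.3806, -0.2904, 0.2632]
tcp_rot: [180.0, -0.0, -27.9]
wrist_force: [0.7, -1.1, -0.8]
grip_width: 0.0853
```

```bash
python3 -c "
from h import *
go([.5228,-.083,.15],2.2)"
```

```text
t 0.72 shift cm [  2.85 -24.98  11.32] twist -0.5256 rpy [ 1.79996459e+02 -4.85304784e-02 -2.79146890e+01] F [ 0.7 -1.1 -0.8] w 0.08532890300910717
```

Call:
{"api": "send_rows", "payload": {"targets": [{"x":0.6,"y":-5.2,"z":1,"twist":-0.12,"hand":0},{"x":1.2,"y":-10.6,"z":3,"twist":-0.25,"hand":0},{"x":1.9,"y":-16.5,"z":5,"twist":-0.38,"hand":0},{"x":2.7,"y":-22.3,"z":8,"twist":-0.52,"hand":0},{"x":2.85,"y":-24.9,"z":11.3,"twist":-0.525,"hand":0}]}}

```text
time_s: 1.35
ee_pos: [0.5237, -0.0834, 0.149]
tcp_rot: [-179.9, -0.1, 2.1]
wrist_force: [0.9, -0.4, -0.1]
grip_width: 0.0851
```

```bash
python3 -c "
from h import *
s=snap('scene','s1'); t=snap('top','t1')
go([.5228,-.083,.066],2.2)
a=cv2.resize(s['img'][120:260,200:330],None,fx=3,fy=3,interpolation=cv2.INTER_CUBIC)
b=cv2.resize(t['img'][120:260,170:300],None,fx=3,fy=3,interpolation=cv2.INTER_CUBIC)
cv2.imwrite('pics/c4.png',np.hstack([a,b]))"
```

```text
t 1.45 shift cm [0.09 0.05 8.09] twist -0.001 rpy [-179.86848981    0.22426151    2.14006325] F [-0.2 -0.2  1.2] w 0.08533623637440148
```

View pics/c4.png

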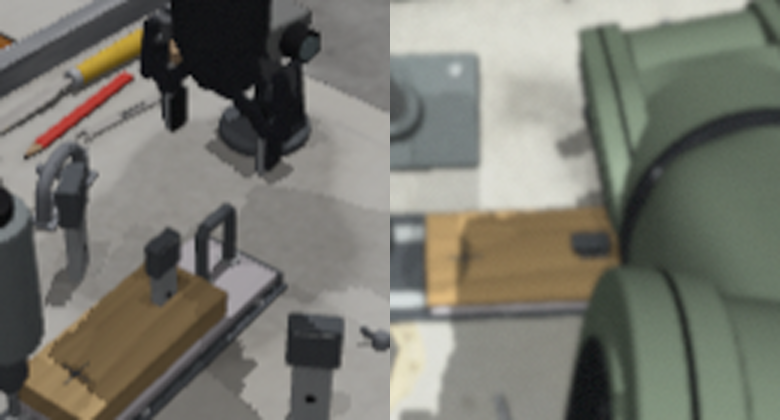

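Call:
{"api": "send_rows", "payload": {"targets": [{"x":0,"y":0,"z":4,"hand":0},{"x":0,"y":0,"z":7,"hand":0},{"x":0,"y":0,"z":8,"hand":0.2},{"x":0,"y":0,"z":8,"hand":1},{"x":0,"y":0,"z":8,"hand":1}], "force": 40}}

```text
invalid input at $.targets[0]: expected keys hand, x, y, z, twist
```

Call:
{"api": "send_rows", "payload": {"targets": [{"hand":1},{"hand":1},{"hand":1},{"hand":1},{"hand":1}]}}

```text
invalid input at $.targets[0]: expected keys hand, x, y, z, twist
```

Call:
{"api": "send_rows", "payload": {"targets": [{"x":0,"y":0,"z":4,"twist":0,"hand":0},{"x":0,"y":0,"z":7,"twist":0,"hand":0},{"x":0,"y":0,"z":8,"twist":0,"hand":0.2},{"x":0,"y":0,"z":8,"twist":0,"hand":1},{"x":0,"y":0,"z":8,"twist":0,"hand":1}], "force": 40}}

```text
time_s: 2.08
ee_pos: [0.5228, -0.0863, 0.0711]
tcp_rot: [180.0, -0.1, 1.9]
wrist_force: [0.6, -0.6, 0.1]
grip_width: 0.0326
```

Call:
{"api": "send_rows", "payload": {"targets": [{"x":0,"y":0,"z":0,"twist":0,"hand":1},{"x":0,"y":0,"z":0,"twist":0,"hand":1},{"x":0,"y":0,"z":0,"twist":0,"hand":1},{"x":0,"y":0,"z":0,"twist":0,"hand":1},{"x":0,"y":0,"z":0,"twist":0,"hand":1}]}}

```text
time_s: 2.7
ee_pos: [0.5271, -0.0859, 0.0715]
tcp_rot: [-180.0, -0.6, 1.9]
wrist_force: [24.5, -2.4, -6.0]
grip_width: 0.0105
```

Call:
{"api": "send_rows", "payload": {"targets": [{"x":0.4,"y":0,"z":0,"twist":0,"hand":1},{"x":0.4,"y":-1.5,"z":0,"twist":0,"hand":1},{"x":0.4,"y":-3,"z":0,"twist":0,"hand":1},{"x":0.4,"y":-4.5,"z":0,"twist":0,"hand":1},{"x":0.4,"y":-6,"z":0,"twist":0,"hand":1}]}}

```text
time_s: 3.32
ee_pos: [0.5242, -0.0265, 0.0713]
tcp_rot: [179.9, -0.0, 1.9]
wrist_force: [-7.2, -5.2, 20.1]
grip_width: 0.0102
```

Call:
{"api": "send_rows", "payload": {"targets": [{"x":0,"y":0,"z":0,"twist":0,"hand":1},{"x":0,"y":0,"z":0,"twist":0,"hand":1},{"x":0,"y":0,"z":0,"twist":0,"hand":1},{"x":0,"y":0,"z":0,"twist":0,"hand":1},{"x":0,"y":0,"z":0,"twist":0,"hand":1}]}}

```text
time_s: 3.95
ee_pos: [0.5241, -0.0255, 0.0713]
tcp_rot: [-180.0, -0.0, 1.9]
wrist_force: [-9.5, 3.2, 20.1]
grip_width: 0.0105
```

```bash
python3 -c "
from h import *
s=snap('scene','s2')
go([.5228,-.083,.066],2.2); print(state()['ee_pos'])
crop('s2',180,215,250,275,11,'c5')"
```

```text
t 4.0 shift cm [-0.32  5.74  0.53] twist -0.0047 rpy [-1.79981221e+02 -3.99905756e-03  1.92949081e+00] F [-8.5  3.1 20.5] w 0.01044343688969773
[ 0.52409401 -0.02549489  0.07127209]
```

View pics/c5.png

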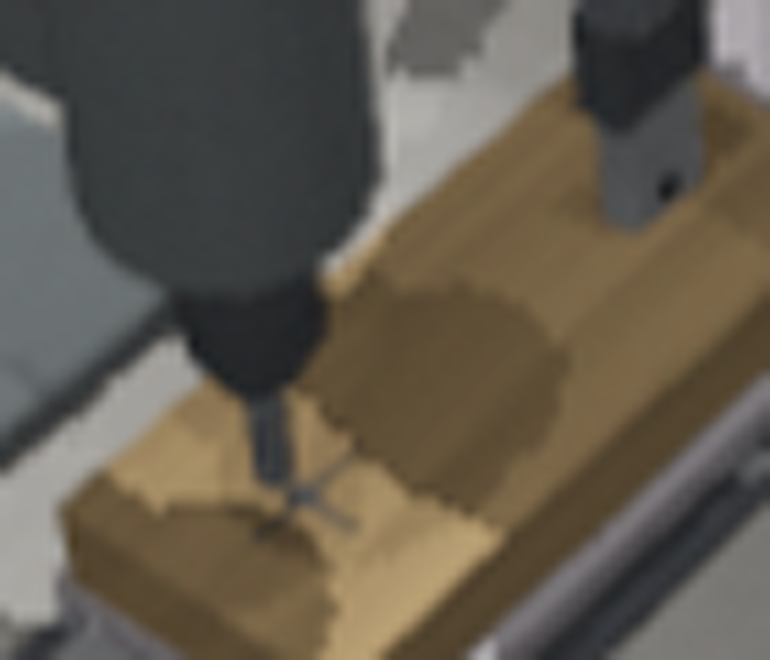

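```bash
python3 -c "
from h import *
s=load('s2'); f=lambda x,y:(180+(x+.5)/11-.5,215+(y+.5)/11-.5)
c=at_z(s,*f(303,494),.049);e=np.array([-.039,.999,0]);print(c)
for d in(0.003,.005,.007,.009,.012):
  p=c+e*d;p[2]=.058;print(d,(proj(s,p)-[180,215])*11,(proj(s,p+[0,0,.025])-[180,215])*11)
"
```

```text
[0.5158957  0.15978765 0.049     ]
0.003 [283.595417   469.18661258] [271.40804897 388.07080908]
0.005 [276.78449234 475.02199375] [264.46567152 393.9057529 ]
0.007 [269.95700899 480.87156188] [257.50612698 399.75512537]
0.009 [263.11290648 486.73536877] [250.52935158 405.61898005]
0.012 [252.81545884 495.5578907 ] [240.03174039 414.44203411]
```

Call:
{"api": "send_rows", "payload": {"targets": [{"x":-0.1,"y":-0.2,"z":-0.1,"twist":0,"hand":1},{"x":-0.1,"y":-0.4,"z":-0.2,"twist":0,"hand":1},{"x":-0.1,"y":-0.6,"z":-0.2,"twist":0,"hand":1},{"x":-0.1,"y":-0.6,"z":-0.2,"twist":0,"hand":1},{"x":-0.1,"y":-0.6,"z":-0.2,"twist":0,"hand":1}]}}

```text
time_s: 4.62
ee_pos: [0.5236, -0.0201, 0.0717]
tcp_rot: [-180.0, -0.0, 1.9]
wrist_force: [8.4, -1.8, -23.8]
grip_width: 0.0102
```

```bash
python3 -c "
from h import *
s=snap('scene','s3'); print(state()['ee_pos'],state()['wrist_force'])
crop('s3',190,240,230,270,18,'c6')"
```

```text
[ 0.52367344 -0.0200872   0.0716715 ] [  7.74265282  -0.71904734 -22.96957533]
```

View pics/c6.png

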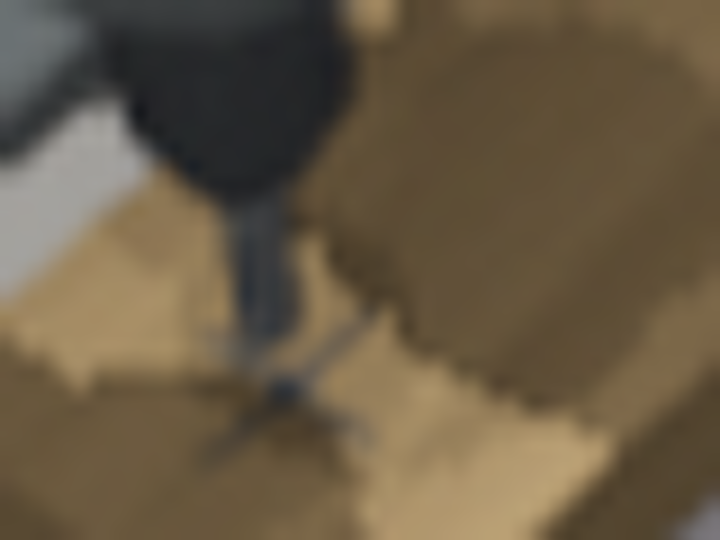

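```bash
python3 -c "
from h import *
s=load('s3'); f=lambda x,y:(190+(x+.5)/18-.5,240+(y+.5)/18-.5)
c=at_z(s,*f(287,388),.049);e=np.array([-.039,.999,0]);print(c)
for d in(-.002,0,.002,.004):
  g=lambda p:((proj(s,p)-[190,240]+.5)*18).round(1)
  p=c+e*d;p[2]=.058;print(d,g(p),g(p+[0,0,.01]),g(p+[0,0,.03]))
"
```

```text
[0.51518506 0.16552984 0.049     ]
-0.002 [291.5 332.2] [283.6 279.7] [267.5 172.4]
0 [280.4 341.8] [272.4 289.2] [256.1 182. ]
0.002 [269.2 351.4] [261.1 298.8] [244.6 191.6]
0.004 [258. 361.] [249.8 308.4] [233.2 201.2]
```

```bash
python3 -c "
from h import *
s=load('s3'); g=s['img'][...,2].astype(int)
print(list(range(198,216)))
for v in range(246,266): print(v,g[v,198:216])
"
```

```text
[198, 199, 200, 201, 202, 203, 204, 205, 206, 207, 208, 209, 210, 211, 212, 213, 214, 215]
246 [36 38 37 39 38 37 37 36 37 35 46 83 97 95 93 91 91 91]
247 [37 37 37 38 37 38 37 37 35 43 74 97 97 93 92 92 91 91]
248 [77 37 36 38 38 37 36 36 38 58 93 96 95 94 93 92 92 92]
249 [124  84  36  37  38  37  35  35  48  84  96  95  96  96  92  92  92  93]
250 [140 125  87  51  36  35  37  50  73  96  95  96  96  93  91  92  93  93]
251 [141 139 127 109  60  50  55  57  76  94  90  97  94  92  92  93  93  93]
252 [141 142 143 138  93  64  62  56  65  87  84  90  92  91  92  93  93  94]
253 [142 144 147 144 101  58  58  63  96 122  82  81  85  87  93  94  94  96]
254 [144 148 150 145 107  55  58  65 107 143  81  78  77  81  94  95  96  97]
255 [159 159 149 144 125  54  57  58  91 144 114  79  78  81  89  96  97  97]
256 [168 164 146 144 136  54  57  56  83 143 138 115  79  80  84  97  97  97]
257 [167 161 145 148 140  69  63  56  83 141 141 128  92 119  85  98  97  98]
258 [163 161 145 131 119  79  62  65 105 140 124 112 131 141  86  98  98 100]
259 [164 163 147 134 114  87  85 110 130 124 113 131 149 146 122  98 100 102]
260 [139 139 124 123 108  89  99 105 112 108 137 149 149 149 148 143 139 101]
261 [107 107  96  84  81  81  84  56  69 116 148 149 149 150 156 167 163 140]
262 [108 109 106  96  92  77  66  52  67  97 125 141 150 153 158 167 163 157]
263 [108 108 106 104  97  69  67  74  76  75  89 115 139 157 163 163 156 152]
264 [109 107 103  93  82  81  89  81  81  82  96 130 134 158 163 155 151 152]
265 [108 107 100  88  90  99 103  96  96  95  94 131 151 160 158 153 161 158]
```

```bash
cat > fit.py <<'E'
from h import *
from scipy.optimize import minimize
e=np.array([-.039,.999,0]);n=np.array([.999,.039,0])
def fit(tag,u,v):
    s=load(tag); g=cv2.cvtColor(s['img'],cv2.COLOR_BGR2GRAY).astype(np.float32)
    bg=cv2.morphologyEx(g,cv2.MORPH_CLOSE,np.ones((5,5))); h=(bg-g)/bg
    u0,v0=int(u)-13,int(v)-11; H=h[v0:v0+22,u0:u0+26]; k=8
    def T(p):
        im=np.zeros((22*k,26*k),np.uint8)
        q=lambda P:tuple(int(round(x*16)) for x in ((proj(s,P)-[u0,v0]+.5)*k-.5))
        c=np.array([p[0],p[1],.049])
        for a in(e,n): cv2.line(im,q(c-a*.015),q(c+a*.015),120,6,cv2.LINE_AA,4)
        cv2.circle(im,q(c),12*16,255,-1,cv2.LINE_AA,4)
        return cv2.resize(cv2.GaussianBlur(im,(0,0),4).astype(np.float32),(26,22),interpolation=cv2.INTER_AREA)
    c0=at_z(s,u,v,.049)[:2]
    best=max(((np.corrcoef(T(c0+e[:2]*a/1e3+n[:2]*b/1e3).ravel(),H.ravel())[0,1],a,b) for a in np.arange(-4,4.1,.25) for b in np.arange(-3,3.1,.5)))
    c=c0+e[:2]*best[1]/1e3+n[:2]*best[2]/1e3; return best[0],c,proj(s,[*c,.049])
if __name__=='__main__':
    for a in(('scene0',224.8,243.9),('s2',207.1,259.5),('s3',205.2,261.2)): print(a[0],*fit(*a))
    s=load('s3'); print('tip',at_z(s,204.7,258.8,.058),'axis pt z.068',at_z(s,204.2,255.6,.068))
E
python3 fit.py
```

```text
scene0 0.7589238000712558 [0.51886871 0.09925095] [224.8 243.9]
s2 0.3888031181770282 [0.51629973 0.15938775] [207.09662849 259.26463138]
s3 0.36119667717540566 [0.5142911  0.16912913] [204.58652829 262.20910194]
tip [0.51516471 0.16671895 0.058     ] axis pt z.068 [0.51586475 0.16622637 0.068     ]
```

Call:
{"api": "send_rows", "payload": {"targets": [{"x":0.05,"y":-0.06,"z":0.1,"twist":0,"hand":1},{"x":0.05,"y":-0.12,"z":0.1,"twist":0,"hand":1},{"x":0.05,"y":-0.12,"z":0.1,"twist":0,"hand":1},{"x":0.05,"y":-0.12,"z":0.1,"twist":0,"hand":1},{"x":0.05,"y":-0.12,"z":0.1,"twist":0,"hand":1}]}}

```text
time_s: 5.3
ee_pos: [0.5237, -0.019, 0.0714]
tcp_rot: [180.0, -0.0, 1.9]
wrist_force: [-1.3, -4.6, 6.7]
grip_width: 0.01
```

```bash
python3 -c "
from h import *
s=snap('scene','s4'); print(state()['ee_pos'],state()['wrist_force'])
crop('s4',190,240,230,270,18,'c7')"
```

```text
[ 0.52368478 -0.01903451  0.07141719] [-1.577953   -4.54473005  7.20320758]
```

View pics/c7.png

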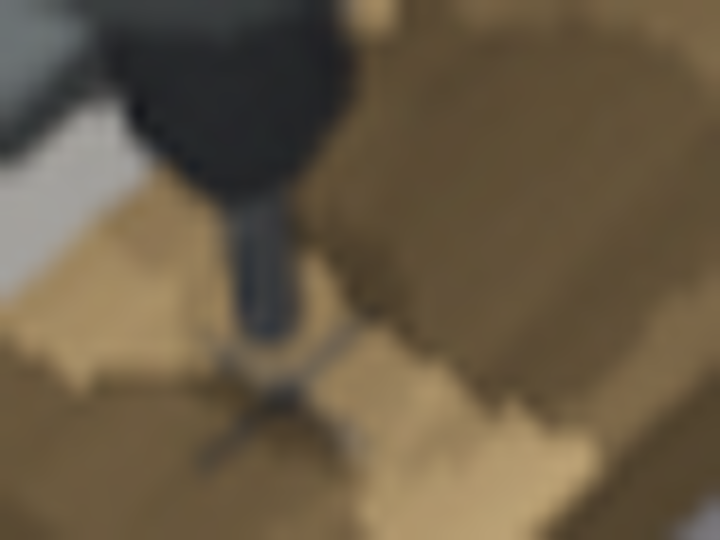

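Cross and bit now agree to about 1 mm: the dot is at crop (283,397) and the bit end at (268,343). The expected offset is about (-7,-46). I'll release the handle and lift.

Call:
{"api": "send_rows", "payload": {"targets": [{"x":0,"y":0,"z":0,"twist":0,"hand":0.5},{"x":0,"y":0,"z":0,"twist":0,"hand":0.5},{"x":0,"y":0,"z":0,"twist":0,"hand":0.5},{"x":0,"y":0,"z":0,"twist":0,"hand":0.5},{"x":0,"y":0,"z":-1,"twist":0,"hand":0.5}]}}

```text
time_s: 5.98
ee_pos: [0.5234, -0.0187, 0.081]
tcp_rot: [-180.0, 0.1, 1.9]
wrist_force: [-0.4, 0.4, -0.1]
grip_width: 0.0428
```

Call:
{"api": "send_rows", "payload": {"targets": [{"x":0,"y":0,"z":-3,"twist":0,"hand":0.5},{"x":0,"y":0,"z":-7,"twist":0,"hand":0.5},{"x":0,"y":0,"z":-9,"twist":0,"hand":0.5},{"x":0,"y":-3,"z":-9,"twist":0,"hand":0.5},{"x":0,"y":-6,"z":-9,"twist":0,"hand":0.5}]}}

```text
time_s: 6.6
ee_pos: [0.5217, 0.0418, 0.1719]
tcp_rot: [-180.0, -0.1, 1.8]
wrist_force: [0.6, 0.5, -0.4]
grip_width: 0.0428
```

```bash
python3 -c "
from h import *
s=snap('scene','s5'); go([.521,.0565,.0803],2.1)
sub=(s['img'][240:268,190:225].astype(float)-load('s4')['img'][240:268,190:225]); print('diff vs s4 near cross',np.abs(sub[12:26,5:30]).mean())
a=cv2.resize(s['img'][150:270,180:300],None,fx=5,fy=5,interpolation=cv2.INTER_CUBIC)
cv2.imwrite('pics/c8.png',a)"
```

```text
t 6.65 shift cm [-0.01 -0.98  9.16] twist 0.0 rpy [-1.79838326e+02 -5.40492650e-02  2.10079609e+00] F [ 0.   7.3 -0.1] w 0.042791542181530445
diff vs s4 near cross 24.88190476190476
```

View pics/c8.png

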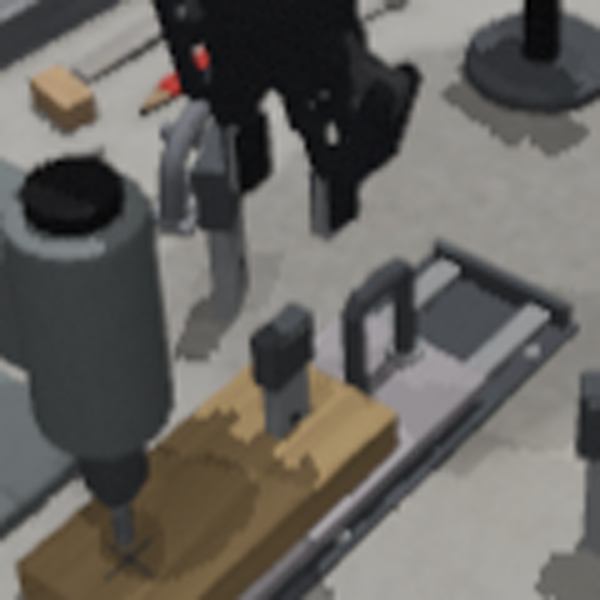

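```bash
python3 -c "
from fit import *
s=load('s5'); r=fit('s5',205.1,261.5); print(r)
print('gauge top',at_z(s,180+283/5,150+322/5,.113), 'handle',at_z(s,180+381/5,150+277/5,.091))
g=s['img'][...,2].astype(int)
for v in range(251,266): print(v,g[v,198:214])
c=np.array([*r[1],.049])
for d in(-.002,-.001,0,.001,.002):
  p=c+e*d;p[2]=.058;print(d,proj(s,p),proj(s,p+[0,0,.01]))
go([.521,.0565,.0803],2.1)
"
```

```text
(np.float64(0.5482749432145254), array([0.5149506 , 0.16643043]), array([205.25427666, 261.36683496]))
gauge top [0.51860309 0.05403926 0.113     ] handle [ 0.52075396 -0.01673519  0.091     ]
251 [74 74 67 60 47 49 54 56 73 91 88 94 92 89 89 90]
252 [76 75 76 75 65 62 60 54 63 85 82 87 89 89 90 91]
253 [75 77 78 77 66 56 57 56 64 81 79 78 82 84 91 91]
254 [76 80 81 79 63 52 56 55 64 81 79 76 76 80 92 92]
255 [93 92 81 78 69 52 56 54 58 78 77 76 76 78 86 93]
256 [104 100  78  77  73  52  55  54  57  77  75  76  76  77  82  95]
257 [102  97  77  79  76  56  61  54  57  74  75  70  70  79  83  94]
258 [100  97  78  71  74  61  59  57  67  75  65  60  73  80  83  94]
259 [100  98  79  70  61  64  69  69  73  66  59  69  80  80  83  96]
260 [102 101  81  80  68  65  67  65  62  60  72  79  80  80  84  97]
261 [105 104  93  82  78  69  59  45  46  66  80  79  80  81  85  99]
262 [106 105 103  94  88  73  59  49  51  62  75  80  80  82  88  99]
263 [106 105 103 101  94  67  65  71  70  67  63  70  82  86  94  96]
264 [106 104 100  91  79  79  88  79  79  77  70  63  75  86  97  90]
265 [104 103  96  80  87  97 100  93  94  92  82  78  79  91  91  91]
-0.002 [205.47829355 258.24054032] [205.03695863 255.32076286]
-0.001 [205.16828958 258.50634072] [204.72458539 255.58657743]
0 [204.85790872 258.77246428] [204.41182981 255.85271736]
0.001 [204.54715028 259.03891157] [204.09869117 256.11918324]
0.002 [204.23601357 259.3056832 ] [203.78516878 256.38597568]
t 6.65 shift cm [-0.01 -0.98  9.16] twist 0.0 rpy [-1.79838326e+02 -5.40492650e-02  2.10079609e+00] F [ 0.   7.3 -0.1] w 0.042791542181530445
```

Call:
{"api": "send_rows", "payload": {"targets": [{"x":0,"y":-0.9,"z":2,"twist":0,"hand":0.5},{"x":0,"y":-0.9,"z":5,"twist":0,"hand":0.5},{"x":0,"y":-0.9,"z":8,"twist":0,"hand":0.5},{"x":0,"y":-0.9,"z":9.1,"twist":0,"hand":0.5},{"x":0,"y":-0.9,"z":9.1,"twist":0,"hand":0.7}], "force": 50}}

```text
time_s: 7.28
ee_pos: [0.5214, 0.0502, 0.0803]
tcp_rot: [-180.0, 0.0, 1.9]
wrist_force: [0.5, 0.1, 0.3]
grip_width: 0.0265
```

Call:
{"api": "send_rows", "payload": {"targets": [{"x":0,"y":0,"z":0,"twist":0,"hand":0.75},{"x":0,"y":0,"z":0,"twist":0,"hand":0.8},{"x":0,"y":0,"z":0,"twist":0,"hand":0.85},{"x":0,"y":0,"z":0,"twist":0,"hand":1},{"x":0,"y":0,"z":0,"twist":0,"hand":1}]}}

```text
time_s: 7.9
ee_pos: [0.5214, 0.0501, 0.0807]
tcp_rot: [180.0, -0.0, 1.9]
wrist_force: [-3.2, -0.4, 10.8]
grip_width: 0.0132
```

Call:
{"api": "send_rows", "payload": {"targets": [{"x":0,"y":0,"z":-0.5,"twist":0,"hand":1},{"x":0,"y":0,"z":-1.2,"twist":0,"hand":1},{"x":0,"y":0,"z":-2,"twist":0,"hand":1},{"x":0,"y":0,"z":-3,"twist":0,"hand":1},{"x":0,"y":0,"z":-5,"twist":0,"hand":1}]}}

```text
time_s: 8.52
ee_pos: [0.5212, 0.0502, 0.1305]
tcp_rot: [-180.0, 0.0, 1.9]
wrist_force: [0.4, 0.1, -1.0]
grip_width: 0.0133
```

Call:
{"api": "send_rows", "payload": {"targets": [{"x":0,"y":0,"z":-2,"twist":0,"hand":1},{"x":0,"y":0,"z":-4,"twist":0,"hand":1},{"x":0,"y":0,"z":-6,"twist":0,"hand":1},{"x":0,"y":0,"z":-6.5,"twist":0,"hand":1},{"x":0,"y":0,"z":-6.5,"twist":0,"hand":1}]}}

```text
time_s: 9.15
ee_pos: [0.5213, 0.0501, 0.1949]
tcp_rot: [-180.0, -0.0, 1.9]
wrist_force: [-0.1, 0.2, -1.5]
grip_width: 0.0134
```

```bash
python3 - <<'E'
from fit import *
np.set_printoptions(precision=4,suppress=True)
s=snap('scene','s6'); print(fit('s6',205.1,261.4)); go([.52,.05,.2],1.9)
# lens: yaw & centre from clouds of the start
for nm in 'ts':
    H=np.load(f'pics/cl_{nm}.npy'); zt=np.percentile(H[:,2],95); T=H[H[:,2]>zt-.005]
    for a in(-6,-7,-8,-9,-10,-11):
        c,sn=np.cos(np.deg2rad(a)),np.sin(np.deg2rad(a)); X=T[:,0]*c+T[:,1]*sn; Y=-T[:,0]*sn+T[:,1]*c
        m=X>np.percentile(X,25)
        print(nm,a,'X',np.percentile(X,[1,99]),'Y',np.percentile(Y[m],[1,50,99]),'std',np.ptp(np.percentile(Y[m],[2,98])))
    print(np.percentile(T[:,2],[5,50,95]))
S=load('scene0');g=cv2.cvtColor(S['img'],cv2.COLOR_BGR2GRAY)
a=cv2.resize(S['img'][108:160,262:322],None,fx=6.5,fy=6.5,interpolation=cv2.INTER_CUBIC)
b=cv2.resize(load('top0')['img'][125:185,320:380],None,fx=6,fy=6,interpolation=cv2.INTER_CUBIC)
o=np.zeros((360,760,3),np.uint8);o[:338,:390]=a;o[:360,400:760]=b;cv2.imwrite('pics/c9.png',o)
E
```

```text
(np.float64(0.5811810093666785), array([0.5152, 0.1662]), array([205.2542, 261.2669]))
t 9.2 shift cm [-0.12  0.01 -0.55] twist -0.0002 rpy [-179.9997    0.0324    1.8896] F [ 0.8 -0.7 -1.7] w 0.0130078608736193
t -6 X [0.6335 0.7024] Y [-0.2558 -0.231  -0.2067] std 0.04811999375362308
t -7 X [0.6376 0.7064] Y [-0.2441 -0.2191 -0.1951] std 0.04795096899775042
t -8 X [0.6416 0.71  ] Y [-0.2321 -0.207  -0.183 ] std 0.0477693318005053
t -9 X [0.6449 0.7135] Y [-0.2201 -0.195  -0.1709] std 0.04768203612203309
t -10 X [0.648 0.717] Y [-0.208  -0.1833 -0.1591] std 0.04745792827070544
t -11 X [0.6509 0.7201] Y [-0.1959 -0.1712 -0.1467] std 0.04714727534540625
[0.1499 0.1523 0.1546]
s -6 X [0.6199 0.7012] Y [-0.2534 -0.2251 -0.202 ] std 0.050077734597298446
s -7 X [0.6237 0.7053] Y [-0.2415 -0.2137 -0.1904] std 0.04972740809702625
s -8 X [0.6274 0.709 ] Y [-0.2294 -0.2015 -0.1786] std 0.04944716619735229
s -9 X [0.6308 0.7126] Y [-0.2172 -0.1894 -0.1668] std 0.049520608944973316
s -10 X [0.634  0.7161] Y [-0.2052 -0.1776 -0.1549] std 0.04950944544975577
s -11 X [0.6371 0.7192] Y [-0.1932 -0.1656 -0.1427] std 0.049326092855361936
[0.1522 0.1549 0.1571]
```

View pics/c9.png

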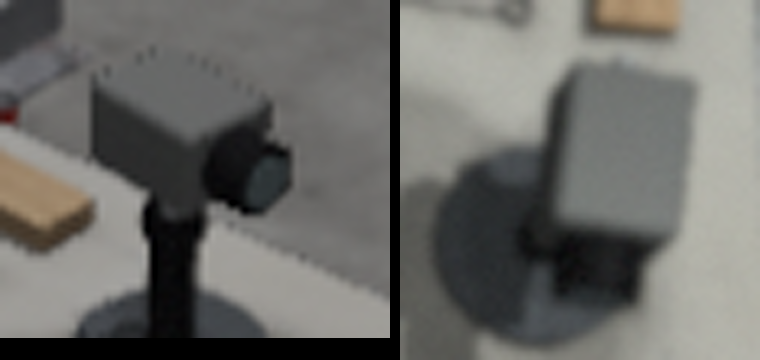

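```bash
python3 - <<'E'
from h import *
np.set_printoptions(precision=4,suppress=True)
s=load('scene0');t=load('top0')
fs=lambda x,y:(262+(x+.5)/6.5-.5,108+(y+.5)/6.5-.5); ft=lambda x,y:(320+(x-400+.5)/6-.5,125+(y+.5)/6-.5)
def rep(n,BL,BR,TR,TL):
    for a,b,k in((BL,TL,0),(BR,TR,0),(TL,TR,90),(BL,BR,90)):
        d=(b-a)[:2]; print(n,'len',np.linalg.norm(d),'yaw',np.rad2deg(np.arctan2(d[1],d[0]))+k)
    print('centre',(BL+BR+TR+TL)/4,'front mid',(BL+BR)/2)
z=.154
rep('top',*[at_z(t,*ft(*p),z) for p in((551,218),(668,238),(697,85),(580,64))])
rep('scn',*[at_z(s,*fs(*p),z) for p in((190,138),(272,102),(170,47),(92,77))][:2],*[at_z(s,*fs(*p),z) for p in((175,46),(92,77))])
print('glass',at_d(s,*fs(268,180)))
# top face edges via threshold on depth-based mask in top view
P=[(u,v) for v in range(125,185) for u in range(330,380) if t['depth'][v,u]>0 and at_d(t,u,v,0)[2]>.143]
m=np.zeros((384,512),np.uint8)
for u,v in P:m[v,u]=255
W=np.array([at_z(t,u,v,z)[:2]*1000 for u,v in P],np.float32); r=cv2.minAreaRect(W[(W[:,0]>605)]);print('mask',r)
# glass plane: PCA of cloud points near glass (scene)
C=np.array([at_d(s,u,v,0) for v in range(130,143) for u in range(300,308) if 1<s['depth'][v,u]<1.3]); 
print(C.mean(0),len(C)); U=np.linalg.svd(C-C.mean(0))[2][2];print('normal',U,np.rad2deg(np.arctan2(U[1],U[0])))
E
```

```text
top len 0.06545272017889306 yaw -12.133204052508198
top len 0.06501592090801223 yaw -12.77207950433185
top len 0.047303110706410044 yaw -9.736928659847223
top len 0.046599610779230506 yaw -9.158096323981184
centre [ 0.6388 -0.2983  0.154 ] front mid [ 0.607  -0.2912  0.154 ]
scn len 0.06616591612879974 yaw -10.428585314777138
scn len 0.06373220236953306 yaw -9.52820655027882
scn len 0.046561940096033656 yaw -14.569536346468027
scn len 0.0474508024775099 yaw -11.540343530395347
centre [ 0.6394 -0.2975  0.154 ] front mid [ 0.6074 -0.2919  0.154 ]
glass [ 0.5837 -0.2885  0.1345]
mask ((639.1419677734375, -297.3653869628906), (52.88747024536133, 71.16612243652344), 81.01324462890625)
[ 0.5849 -0.2895  0.1363] 67
normal [-0.9882  0.1487  0.0379] 171.44168707650266
```

Re-fitting the cross shows the work didn't move (205.25,261.3 both times). The lens estimate is about (0.582,-0.288,0.133), yaw about -10.3°. I'll carry the gauge over.

Call:
{"api": "send_rows", "payload": {"targets": [{"x":-0.3,"y":2,"z":0,"twist":0.02,"hand":1},{"x":-0.6,"y":5.5,"z":0,"twist":0.05,"hand":1},{"x":-1.0,"y":9.5,"z":0,"twist":0.08,"hand":1},{"x":-1.4,"y":13.5,"z":0,"twist":0.11,"hand":1},{"x":-1.7,"y":16.5,"z":0,"twist":0.12,"hand":1}]}}

```text
time_s: 9.82
ee_pos: [0.509, -0.1179, 0.1944]
tcp_rot: [180.0, 0.1, -5.1]
wrist_force: [-0.7, 0.6, -1.6]
grip_width: 0.0136
```

```bash
python3 -c "
from h import *
go([.502,-.279,.1607],-10.3)"
```

```text
t 9.82 shift cm [ 0.75 16.11  3.38] twist 0.0899 rpy [ 1.79969839e+02  6.38631850e-02 -5.14958915e+00] F [-0.7  0.6 -1.6] w 0.013604232038625739
```

Call:
{"api": "send_rows", "payload": {"targets": [{"x":0.1,"y":3.5,"z":0,"twist":0.02,"hand":1},{"x":0.3,"y":7.5,"z":0.5,"twist":0.04,"hand":1},{"x":0.5,"y":11.5,"z":1.5,"twist":0.06,"hand":1},{"x":0.7,"y":14.5,"z":2.7,"twist":0.08,"hand":1},{"x":0.7,"y":16.3,"z":3.4,"twist":0.09,"hand":1}]}}

```text
time_s: 10.45
ee_pos: [0.5016, -0.2801, 0.1598]
tcp_rot: [-180.0, 0.1, -10.3]
wrist_force: [-0.7, 0.2, -1.9]
grip_width: 0.0129
```

Call:
{"api": "send_rows", "payload": {"targets": [{"x":0,"y":0,"z":0,"twist":0,"hand":1},{"x":0,"y":0,"z":0,"twist":0,"hand":1},{"x":0,"y":0,"z":0,"twist":0,"hand":1},{"x":0,"y":0,"z":0,"twist":0,"hand":1},{"x":0,"y":0,"z":0,"twist":0,"hand":1}]}}

```text
time_s: 11.08
ee_pos: [0.5028, -0.278, 0.1611]
tcp_rot: [-180.0, -0.0, -10.1]
wrist_force: [0.1, -0.9, -1.5]
grip_width: 0.0132
```

```bash
python3 -c "
from h import *
s=snap('scene','s7');t=snap('top','t7')
go([.502,-.279,.1607],-10.3)
print(proj(s,[.503,-.274,.133]),proj(t,[.503,-.274,.133]))
a=cv2.resize(s['img'][95:195,250:350],None,fx=6,fy=6,interpolation=cv2.INTER_CUBIC)
cv2.imwrite('pics/c10.png',a)"
```

```text
t 11.18 shift cm [-0.05  0.09  0.03] twist 0.0028 rpy [-1.79997219e+02 -9.20208350e-04 -1.01367585e+01] F [ 0.2 -0.  -1.3] w 0.01344383777412661
[323.30430846 148.35535146] [346.41590469 207.2945126 ]
```

View pics/c10.png

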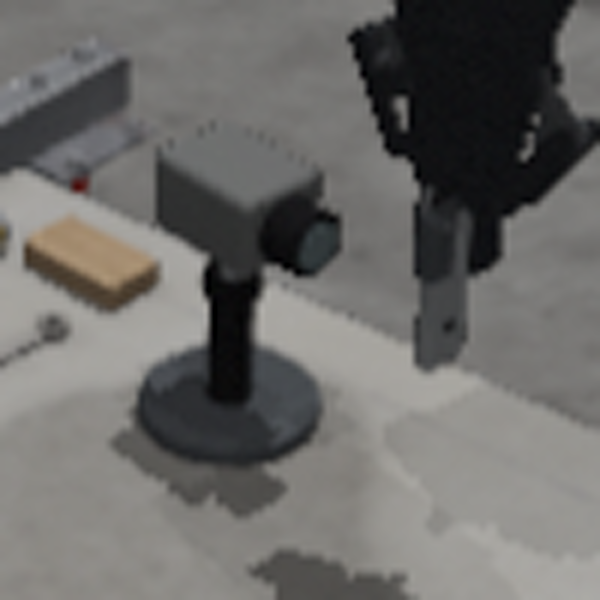

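The picture shows the gauge upright in the jaws, with its hole at crop (450,325), which is pixel (324.6,148.8). The lens glass is at crop (321,247). I'll compare the two in the same frame.

```bash
python3 - <<'E'
from h import *
np.set_printoptions(precision=4,suppress=True)
s=load('s7'); a=np.deg2rad(-10.3); n=np.array([np.cos(a),np.sin(a),0]); y=np.array([-n[1],n[0],0]); u,v=324.6,148.75
print('pred face px',proj(s,np.array([.5035,-.273,.1334])-.005*n))
# face plane from depth: blade patch
C=[];
for vv in range(138,156):
  for uu in range(318,330):
    if .9<s['depth'][vv,uu]<1.4: C.append(at_d(s,uu,vv,0))
C=np.array(C); X=C@n; Y=C@y; print('n-coord pct',np.percentile(X,[5,25,50,75,95]),'y',np.percentile(Y,[3,50,97]),'z',np.percentile(C[:,2],[2,98]),len(C))
h=at_d(s,u,v); print('hole depth pt',h,'in lens frame',h@n,h@y)
for nm,L in(('depth',at_d(s,302.8,135.3)),('est',np.array([.582,-.288,.133]))): print(nm,L,L@n,L@y,'hole rel to lens x',(h-L)@n+.005,'y',(h-L)@y,'z',h[2]-L[2])
# gauge yaw from front face
F=np.array([at_d(s,uu,vv,0) for vv in range(141,154) for uu in range(322,327)]); U=np.linalg.svd(F-F.mean(0))[2][2]; print('face normal',U)
g=s['img'][...,1]; print(g[134:160,316:332])
E
```

```text
pred face px [324.2589 149.135 ]
n-coord pct [0.5308 0.5375 0.5388 0.5409 0.5468] y [-0.2838 -0.1721 -0.1615] z [0.0015 0.175 ] 160
hole depth pt [ 0.4963 -0.2699  0.1369] in lens frame 0.5365146490955984 -0.17678649766682314
depth [ 0.5826 -0.287   0.1355] 0.624568127401032 -0.17818999256103119 hole rel to lens x -0.08305347830543346 y 0.0014034948942080645 z 0.0013436763993867062
est [ 0.582 -0.288  0.133] 0.6241161300308299 -0.17929600172714452 hole rel to lens x -0.08260148093523142 y 0.0025095040603213725 z 0.0038887184785750817
face normal [ 0.9955 -0.0944 -0.0126]
[[114 112 105  33  33  36  37  35  33  41  71  66  40  15  17  16]
 [111 112 106  35  34  37  37  35  33  45  72  66  34  15  18  14]
 [112 114 107  36  36  35  37  34  35  45  72  66  28  17  16  18]
 [117 117 107  35  36  35  36  34  35  45  71  65  23  18  17  16]
 [116 115 105  33  33  37  36  34  35  50  71  64  18  19  16  19]
 [116 116 105  33  35  35  36  35  38  53  72  65  17  15  15  45]
 [114 115 106  29  34  37  35  36  39  58  71  66  43  54  99 105]
 [113 113 109  85  47  36  39  48  59  64  68  78 102
[... 520 characters left out ...]
  42  68  73 120 121 120 119]
 [119 118 110  57  71  73  71  67  53  63  68  74 119 119 119 117]
 [123 120 112  56  71  74  71  70  70  71  67  70 121 118 117 116]
 [149 147 136  68  72  74  71  69  71  71  76 103 119 119 118 117]
 [163 164 152  72  72  74  71  69  71  71  84 123 120 119 119 117]
 [164 164 154  70  71  74  70  69  67  69 107 121 121 120 118 117]
 [164 164 155  82  72  73  74  89  93 103 120 118 119 120 119 116]
 [164 165 161 137 100  86 113 144 144 148 142 121 117 119 120 117]
 [165 165 165 163 148 142 152 165 165 165 162 150 146 142 122 119]
 [163 164 165 165 165 165 165 166 166 166 166 166 165 161 146 132]
 [163 164 164 164 164 164 164 165 166 166 166 166 164 157 155 147]]
```

Call:
{"api": "send_rows", "payload": {"targets": [{"x":0.2,"y":0.15,"z":0.15,"twist":0,"hand":1},{"x":0.2,"y":0.15,"z":0.15,"twist":0,"hand":1},{"x":0.2,"y":0.15,"z":0.15,"twist":0,"hand":1},{"x":0.2,"y":0.15,"z":0.15,"twist":0,"hand":1},{"x":0.2,"y":0.15,"z":0.15,"twist":0,"hand":1}]}}

```text
time_s: 11.8
ee_pos: [0.5043, -0.2801, 0.1595]
tcp_rot: [-180.0, 0.0, -10.1]
wrist_force: [0.2, 0.6, -2.4]
grip_width: 0.013
```

Call:
{"api": "send_rows", "payload": {"targets": [{"x":0,"y":0,"z":0,"twist":0,"hand":1},{"x":0,"y":0,"z":0,"twist":0,"hand":1},{"x":0,"y":0,"z":0,"twist":0,"hand":1},{"x":0,"y":0,"z":0,"twist":0,"hand":1},{"x":0,"y":0,"z":0,"twist":0,"hand":1}]}}

```text
time_s: 12.42
ee_pos: [0.5043, -0.2801, 0.1594]
tcp_rot: [-180.0, 0.0, -10.1]
wrist_force: [0.1, 0.7, -1.5]
grip_width: 0.0136
```

```bash
python3 -c "
from fit import *
from rig import job_done
s=snap('scene','s8'); print(fit('s8',205.1,261.4)); go([.502,-.279,.1607],-10.3); print(state()['joint_vel'].round(2))
print(s['img'][146:154,320:330,1])
print(job_done())"
```

```text
(np.float64(0.3406892792571768), array([0.51404159, 0.16943475]), array([204.56341858, 262.34315916]))
t 12.47 shift cm [-0.25 -0.07 -0.13] twist 0.0028 rpy [-1.79996059e+02  5.26325051e-03 -1.01403168e+01] F [ 0.1 -0.2 -2.2] w 0.013391212799732367
[ 0.05  0.05  0.03 -0.07 -0.09 -0.08 -0.01]
[[ 70  67  70  70  70  69  70  80 125 125]
 [ 69  67  69  69  69  63  67  75 124 125]
 [ 71  70  70  65  51  50  68  75 123 123]
 [ 71  73  71  63  25  51  67  69 121 120]
 [ 72  75  72  66  55  66  78 100 119 119]
 [ 72  73  71  69  71  71  84 121 120 118]
 [ 72  73  70  69  71  69  84 122 120 119]
 [ 71  74  71  70  70  70  85 122 120 119]]
the job is handed in; nothing more can be done
None
```

I slid the carriage about 67 mm so the pencilled cross sits under the drill tip. I then drew the smallest gauge out of its slot and handed the job in while holding it up to the grey camera at 12.5 s.

**Cross under the bit:** with the cross in even shadow, its fit put the tip within about 1 mm, and drawing the gauge out did not shift it. The final automatic fit disagreed by about 3 mm. It had a low score, and shadow edges lay across the cross, as in an earlier picture that gave the same false reading. The arm touched neither the carriage nor the work after drawing the gauge out, so I trust the shadow fit.

**Gauge at the lens:** the camera images put the hole about 83 mm from the lens and 1–4 mm off its axis. I then shifted it 2 mm closer and 1.5 mm sideways and down. That should leave it about 81 mm away and within about 2–3 mm of the lens axis. I did not measure the distance again after that last shift.

**Squareness:** the gauge is held at -10.1°. My estimates of the camera's angle ran from -8.6° to about -14.6°, and I used -10.3°, so squareness is only known to a few degrees.

The arm was still at hand-in, the highest wrist force I saw was about 25 N, and I saw no sign of contact with the camera, bracket, bolt or wing nut.

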